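# Return the stone paperweight through the box flap

### The arm

A 7-joint arm with a two-finger parallel gripper is mounted at the origin on the work surface. World frame = base frame: x ahead of the robot, y to its left, z up, the work surface at z = 0. Lengths are in m, angles in degrees, forces in N, time in s.
With the tool pointing down it reaches from about 0.425 to 0.875 m from the base axis. Payload 4.7 kg.
Tool frame: the origin (TCP) lies at the very end of the fingers, on their centre line; the grasp point (between the pads) lies 19 mm behind it; x points along the fingers, z is the direction in which the jaws open and shut, and the axes are right-handed (so a half turn about x gives the same grasp; the last joint's range is limited). The gripper opens to 87 mm and grips with 3 to 60 N. Pads are 19 mm wide; open, the fingers measure 117 mm over their backs; the gripper's body (75 mm by 190 mm) begins 51 mm behind the grasp point.
Start: joints at [68.933, 18.392, -4.016, 83.108, 1.295, 78.541, -3.26], TCP at [0.242, -0.603, 0.223] pointing down, gripper open.
Joint ranges: [-163.93, 163.93], [-17.29, 119.83], [-79.2, 71.16], [3.27, 140.29], [-89.18, 269.18], [5.43, 117.66], [-154.24, 154.24]. Speed limits (degrees/s): [147.25, 147.25, 180, 180, 180, 180, 180].

### API

Orientations are given as [roll, pitch, yaw] about the fixed x, y, z axes, in that order (R = Rz(yaw) Ry(pitch) Rx(roll)).
In Python, from cell import env gives the robot as it stands. The module is installed in compiled form; this text tells all that it offers.
- The arm moves only by the tool drive_tool, never from a script. Its argument "increments" is a list of rows, each a list of 2 entries, a list of its own where there are three numbers: the shift along the tool's x, y, z scaled (see below), then the turn, a rotation vector about the tool's x, y, z scaled (see below). In form: [[[dx, dy, dz], [wx, wy, wz]], ...]. A call has 1 to 10 rows; each row shifts and turns the commanded pose from where the row before left it, along the tool's axes as they then stand; what a row does not reach is not made up. The controller multiplies each number of a shift by 0.04 m and each number of a turn by 120 degrees. A row lasts 1/10 s, in which the tool goes at most 50 mm and 8.59 degrees, less where a joint would pass 70% of its speed; a pose out of reach is approached as far as the arm can. A call with a number of a shift or a turn outside -1 to 1 is refused whole. A call with a gripper value outside its range is refused whole. "hand" is the gripper's target within -1 to 1 (fully open at 1, half-way at 0, shut at -1), set as the call begins (left out, the last holds). The fingers move at their own pace and stop on an object; "squeeze" is the grip in N (left out, the last holds). Time passes only in rows, so rows that do not move let the fingers close. It gives the time, the measured TCP pose, the force and the opening at its end, in the units of the state.
- env.get_obs(): the state, without advancing time (a new reading comes with each control period).
- env.read_camera(name): name is "side" or "top" or "wrist"; returns a dict with "frame" (384x512x3 uint8, red, green, blue), "fx", "fy", "cx", "cy" (pixels), "distortion" ([k1, k2, p1, p2, k3] as OpenCV has them; the pictures are not rectified), "R" (3x3) and "t" (3): a world point X has camera coordinates R X + t. Camera axes: x right, y down, z forward; pixel columns grow to the right and rows downward; lengths in m; the calibration is good to about 2 mm. A picture is of the moment at which its call begins. There is no depth.
- env.sign_off(): hands the job in, once; it reports no verdict.
The state is a dict: "time_s": time; "qpos": joint angles; "joint_velocities": joint speeds; "effort": joint torques, N m; "tool_pos": TCP position; "tool_rot": TCP orientation; "force": force on the tool from outside, world axes, zero at the start; "wrist_torque": the same for the moment, N m; "grip_width": finger opening in m.
Only numpy, scipy, OpenCV 4.12 (cv2) and the standard library are available. Lean on these libraries where they do the work, as an engineer would, in place of code of your own. Each camera call takes 0.05 s, during which the arm holds its last target.

### The job

Put the stone paperweight bar lying on the deck of the returns box away: with the fingertips slide it along the deck in line with the opening and push it in through the hanging flap until it drops into the bin, then draw the fingers back out so that the flap swings shut. Do not pick the bar up or lift it, do not push it off the deck outside the box, and leave the bowl, the jar and the seal stone beside the box where they stand.

Things in the scene. Friction and masses are not known exactly. Their poses are not given: they have to be found in the camera images.
- case: Wooden returns box, 190 mm wide, fixed. Origin: on the table straight below the hanging flap, on the centre line; x points into the box (away from the robot), y left, z up. In front, x -140 to 0, an open level deck, 190 mm wide, top at z 62 mm, no rims. Behind, a walled bin with clear roof (top at z 128), ending at x 170.
- sill (a point): Deck surface at the middle of the opening (box x 0, y 0, z 62 mm). The opening in the 12 mm front wall is 130 mm wide (y -65 to 65) and 60 mm high; lintel underside at z 122, top at z 130.
- drop_edge (a point): Middle of the edge at box x 24 mm, z 62: the deck runs on level through the opening to here, as a landing; beyond lies the bin, x 24 to 160, 170 mm wide inside, floor at z 8 (a 54 mm drop).
- flap (a joint): Hinge of the aluminium flap (124 wide, 3 thick, about 80 g) filling the opening. Hinge line along the box's y at x 0, z 120 mm. 0 rad = hanging shut; grows as the lower edge swings inwards (box +x), up to 1.5; it cannot swing outwards. Falls shut by its own weight, nearly no friction; a bar or finger in the opening props it open.
- flap_edge (a point): Middle of the flap's lower edge, 55 mm from the hinge; 3 mm above the deck when shut.
- bar: Stone paperweight: plain grey-green bar 38 (its x) x 100 (its y) x 22 (z) mm, about 0.23 kg, lying flat and loose on the deck before the flap, long side roughly along the flap (turned up to 0.3 rad, off centre up to 35 mm). Origin: centre of its underside. It tips off the landing into the bin once its middle has passed the drop edge.
- washer: Bystander: white ceramic bowl, 100 mm across, 50 mm high, on the table beside the box. Origin: centre of its underside.
- paste: Bystander: small round blue ceramic jar with a white lid, 56 mm across, 45 mm high, on the table beside the box. Origin: centre of its underside.
- seal: Bystander: brown square seal stone standing upright, 30 x 30 x 70 mm, on the table beside the box. Origin: centre of its underside.
There are look-alikes about, which are no part of the job. What is shaped like the bar but blue is not meant.

How it is judged (in metres and radians):
On the way, in this order (a step that is already met when the one before it is completed fails the run):
1. the bar pushes the flap open and stands in the opening (value of joint flap above 0.2 rad and x of bar in the frame of case above -0.015 m and height (world z) of bar above 0.055 m).
2. the bar has dropped into the bin (x of bar in the frame of case between 0.02 and 0.16 m and y of bar in the frame of case between -0.085 and 0.085 m and height (world z) of bar below 0.052 m), for 0.1 s.
At the end, for the whole second after the job is handed in: The bar lies at rest in the bin behind the flap, below deck level (its origin under 52 mm above the table), and the flap hangs shut (under 0.08 rad) and still (all of step 2 and linear speed of bar below 0.02 m/s and value of joint flap below 0.08 rad and velocity of joint flap between -0.2 and 0.2 rad/s); the robot touches nothing.
It fails at once if the stone bar is lifted off the deck (height (world z) of bar above 0.105 m or (x of bar in the frame of case below -0.03 m and height (world z) of bar above 0.077 m)).
It fails at once if the stone bar falls off the deck outside the box (height (world z) of bar below 0.045 m and (x of bar in the frame of case below -0.01 m or y of bar in the frame of case below -0.09 m or y of bar in the frame of case above 0.09 m)).
It fails at once if the bowl is pushed away or tipped (over 25 mm or 0.3 rad) (distance of washer from where it was at the start of the episode above 0.025 m or angle between washer's own z axis and vertical above 0.3 rad).
It fails at once if the jar is pushed away or tipped (over 25 mm or 0.3 rad) (distance of paste from where it was at the start of the episode above 0.025 m or angle between paste's own z axis and vertical above 0.3 rad).
It fails at once if the seal stone is pushed away or tipped (over 25 mm or 0.3 rad) (distance of seal from where it was at the start of the episode above 0.025 m or angle between seal's own z axis and vertical above 0.3 rad).
It also fails if it takes over 48 s, if anything falls off the work surface, if the arm or the gripper's body presses on something with over 40 N, if the wrist force passes 120 N, or if a joint passes its speed limit or range.

## Working session

There is one attempt and no reset: what is moved stays moved. The work goes in short steps, Python scripts to look and compute and a tool call to move; the robot and the scene stay as the last step left them, time stands still between calls to the robot, and variables do not carry over. Pictures are saved under pics/ and viewed, and the job is handed in when it is done.

Besides the shell and the picture viewer there is one more tool, called after "Request:" as name(argument=value, ...), one argument or row to a line, values as JSON. drive_tool: Moves the arm, as the interface text tells. Shifts and turns lie within -1 to 1; 1 stands for 0.04 m of shift or 120 degrees of turn. Its arguments: {"type":"object","properties":{"increments":{"type":"array"},"hand":{"type":"number"},"squeeze":{"type":"number"}},"required":["increments"]}

```bash
mkdir -p pics; cat > h.py <<'E'
from cell import env
import numpy as np, cv2
from scipy.spatial.transform import Rotation as Ro
def snap(name,fn):
    c=env.read_camera(name); cv2.imwrite('pics/'+fn,c['frame'][:,:,::-1]); return c
def K(c): return np.array([[c['fx'],0,c['cx']],[0,c['fy'],c['cy']],[0,0,1]])
def px2plane(c,uv,z):
    p=cv2.undistortPoints(np.array(uv,float).reshape(-1,1,2),K(c),np.array(c['distortion'])).reshape(-1,2)
    R=np.array(c['R']);t=np.array(c['t']); C=-R.T@t
    out=[]
    for (x,y),zz in zip(p,np.broadcast_to(z,len(p))):
        d=R.T@np.array([x,y,1]); s=(zz-C[2])/d[2]; out.append(C+s*d)
    return np.array(out)
def proj(c,X):
    return cv2.projectPoints(np.array(X,float).reshape(-1,1,3),cv2.Rodrigues(np.array(c['R'],float))[0],np.array(c['t'],float),K(c),np.array(c['distortion']))[0].reshape(-1,2)
def crop(c,x0,y0,x1,y1,fn,s=4):
    f=c['frame'][y0:y1,x0:x1,::-1]; cv2.imwrite('pics/'+fn,cv2.resize(f,None,fx=s,fy=s,interpolation=cv2.INTER_CUBIC))
E
python3 - <<'E'
from h import *
import pickle
print(env.get_obs())
d={}
for n in ('side','top','wrist'):
    d[n]=c=snap(n,n+'0.png'); C=-np.array(c['R']).T@np.array(c['t']); print(n,C,c['fx'],c['distortion'])
pickle.dump(d,open('c0.pkl','wb'))
E
```

```text
{'time_s': 0.0, 'qpos': array([68.93388087, 18.43809737, -4.01328951, 83.17531703,  1.29462743,
       78.54255961, -3.26116335]), 'joint_velocities': array([ 0.03165364,  0.02336954, -0.0123532 , -0.0893746 , -0.05724512,
       -0.06013838, -0.03833101]), 'effort': array([ 1.45265824e-05, -4.91295648e+01, -4.04059617e-01, -3.12526917e+01,
       -6.40310207e-02,  4.35569545e-02,  1.50228575e-04]), 'tool_pos': array([ 0.24188775, -0.60270358,  0.2214685 ]), 'tool_rot': array([-176.77217654,   89.88906637,  115.10033609]), 'force': array([-0.80534052, -0.34813549,  0.67545476]), 'wrist_torque': array([ 0.01624398, -0.03993616,  0.02854364]), 'grip_width': 0.08681313320551677}
side [0.29659652 0.66197575 1.01994994] 486.8913136670278 [-0.12289975  0.          0.          0.          0.        ]
top [ 0.3636626  -0.00655658  1.14589949] 458.7742559329955 [-0.03103545  0.          0.          0.          0.        ]
wrist [ 0.31268009 -0.57501816  0.38412041] 285.12281468566647 [-0.03538243  0.          0.          0.          0.        ]
```

View pics/top0.png

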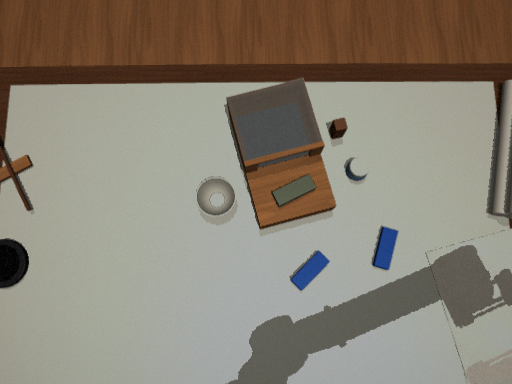

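View pics/side0.png

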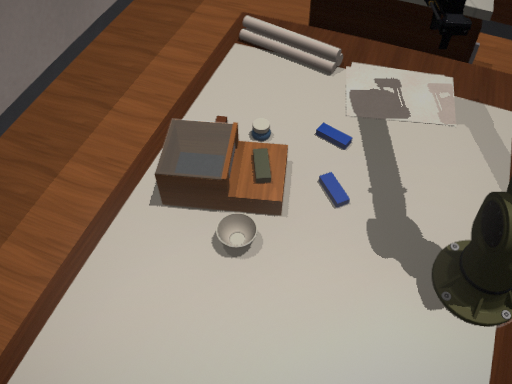

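View pics/wrist0.png

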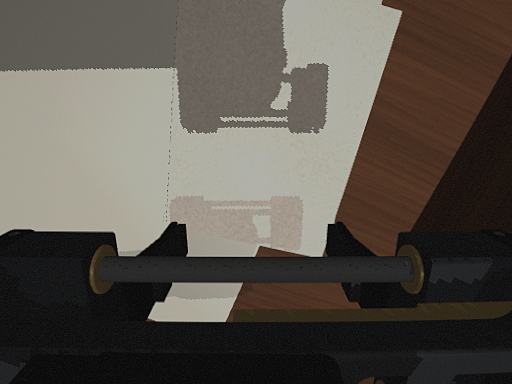

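The top view shows the box at about (280,150), with the grey-green bar on its deck at (294,190). Two blue look-alike bars lie on the table at (310,270) and (386,247). The bowl is at (216,196), the jar at (357,169) and the seal at (339,128). The grey-green bar on the deck is the one that fits the description, and I'll confirm it in an enlarged crop.

```bash
python3 - <<'E'
import pickle
from h import *
d=pickle.load(open('c0.pkl','rb'))
crop(d['top'],210,70,380,240,'top0c.png',4)
crop(d['side'],140,100,310,270,'side0c.png',4)
print(px2plane(d['top'],[[280,150],[256,384],[500,100]],0))
E
```

```text
[[ 0.70864437 -0.06835225  0.        ]
 [ 0.13258789 -0.00209595  0.        ]
 [ 0.84537718 -0.66188281  0.        ]]
```

View pics/top0c.png

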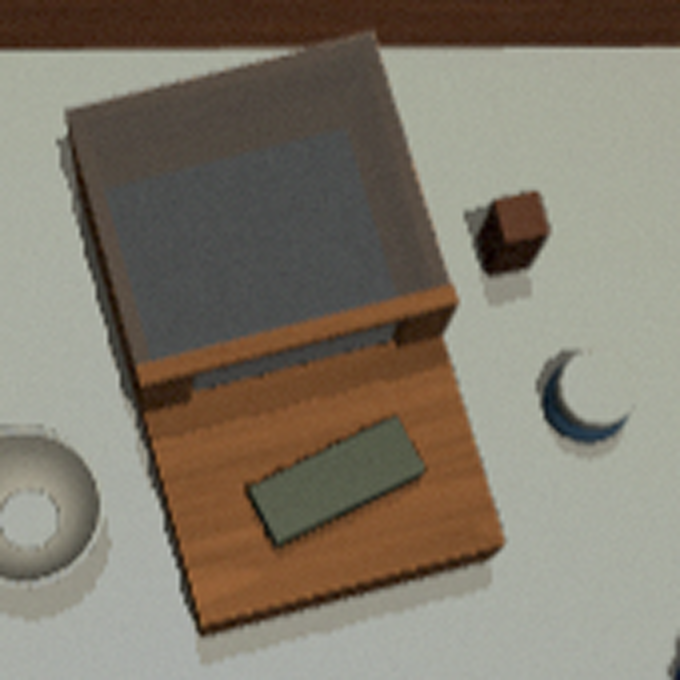

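View pics/side0c.png

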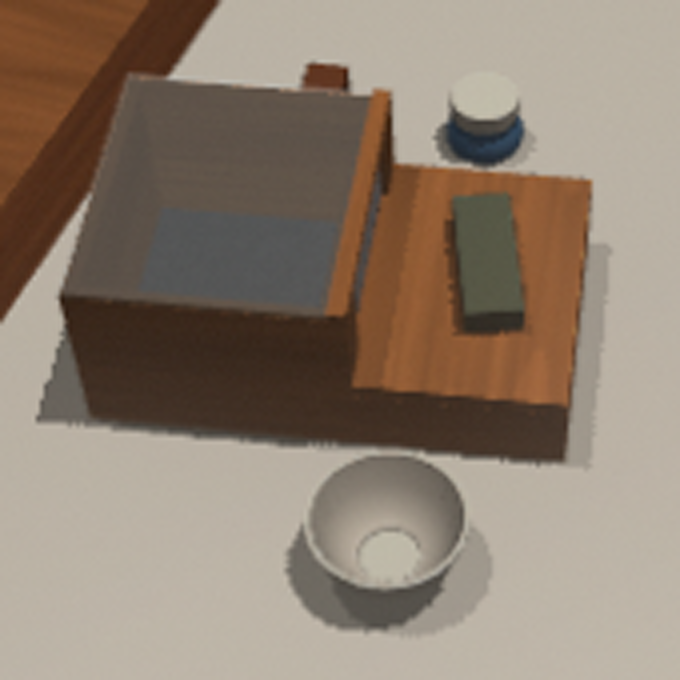

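The crop confirms one grey-green bar on the deck, at crop pixels (247,485), (398,416), (426,468) and (277,546). Next I fit the poses of the box and bar.

```bash
cat > fit.py <<'E'
import pickle
from h import *
from scipy.optimize import least_squares
d=pickle.load(open('c0.pkl','rb'))
T=lambda p:[210+(p[0]+.5)/4-.5,70+(p[1]+.5)/4-.5]
S=lambda p:[140+(p[0]+.5)/4-.5,100+(p[1]+.5)/4-.5]
def W(q,P):
    c,s=np.cos(q[2]),np.sin(q[2]); P=np.array(P,float)
    return np.c_[q[0]+c*P[:,0]-s*P[:,1],q[1]+s*P[:,0]+c*P[:,1],P[:,2]]
topP=[(-.14,.095,.062),(-.14,-.095,.062),(.17,.095,.128),(.17,-.095,.128)]
topU=[T(p) for p in[(203,632),(503,548),(66,110),(374,34)]]
sP=[(-.14,-.095,.062),(-.14,.095,.062),(.17,-.095,.128),(.17,.095,.128)]
sU=[S(p) for p in[(591,182),(567,403),(130,74),(62,297)]]
f=lambda q:np.r_[(proj(d['top'],W(q,topP))-topU).ravel(),(proj(d['side'],W(q,sP))-sU).ravel()]
r=least_squares(f,[.65,-.06,.25]); print('box',r.x,np.degrees(r.x[2]));print(r.fun.round(1))
b=r.x
h=[(-.019,.05,.084),(.019,.05,.084),(.019,-.05,.084),(-.019,-.05,.084)]
tU=[T(p) for p in[(277,546-7),(247,485),(398,416),(426,468-5)]]
sU2=[S(p) for p in[(523,312),(463,316),(452,196),(512,193)]]
g=lambda q:np.r_[(proj(d['top'],W(q,h))-tU).ravel(),(proj(d['side'],W(q,h))-sU2).ravel()]
r2=least_squares(g,[.6,-.08,.3]); print('bar',r2.x);print(r2.fun.round(1))
c,s=np.cos(b[2]),np.sin(b[2]); dx=r2.x[:2]-b[:2]
print('bar in box',c*dx[0]+s*dx[1],-s*dx[0]+c*dx[1],np.degrees(r2.x[2]-b[2]))
E
python3 fit.py
```

```text
box [ 0.65801263 -0.07133245  0.25529724] 14.627454601829177
[-0.2  0.1  1.2  0.6 -0.   0.8  0.3  0.5  0.1 -0.5  0.3  1.  -1.   0.1
 -1.7 -0.5]
bar [ 0.58555928 -0.09562683  0.44580038]
[-0.1  1.6  0.2  0.8  0.1  0.1  0.4  2.4 -0.9 -0.4 -1.2 -0.5 -1.2 -0.2
 -1.7 -0.3]
bar in box -0.07624014998778882 -0.005210091224904061 10.915025527938964
```

```bash
cat >> h.py <<'E'
BOX=np.array([.6580,-.0713]); YAW=np.radians(14.63)
def inbox(p):
    c,s=np.cos(YAW),np.sin(YAW); dx=np.array(p[:2])-BOX
    return np.array([c*dx[0]+s*dx[1],-s*dx[0]+c*dx[1],p[2]])
RB=Ro.from_euler('z',YAW)
def plan(tb,tilt,sgn):
    # target box pos (m), tilt deg from vertical; sgn: tool z = sgn*box y
    o=env.get_obs(); R=Ro.from_euler('xyz',o['tool_rot'],degrees=True)
    a=np.radians(tilt); x=np.array([np.sin(a),0,-np.cos(a)]); z=np.array([0,sgn,0.]); y=np.cross(z,x)
    Rt=RB*Ro.from_matrix(np.c_[x,y,z])
    P=RB.apply([tb[0],tb[1],0])+np.r_[BOX,tb[2]]
    dp=P-o['tool_pos']
    rv=(R.inv()*Rt).as_rotvec(degrees=True)
    print('t',o['time_s'],'now box',inbox(o['tool_pos']).round(4),'F',o['force'].round(1),'grip',o['grip_width'].round(4))
    print('tool axes in box frame\n',(RB.inv()*R).as_matrix().round(2))
    print('shift tool units',(R.inv().apply(dp)/.04).round(2),'rotvec units',(rv/120).round(3),'deg',rv.round(1))
    print('q',o['qpos'].round(1))
E
python3 - <<'E'
from h import *
plan([-.16,-.005,.20],0,1)
plan([-.16,-.005,.20],0,-1)
d=__import__('pickle').load(open('c0.pkl','rb'))['wrist']
o=env.get_obs();R=Ro.from_euler('xyz',o['tool_rot'],degrees=True)
print('cam in tool',R.inv().apply(-np.array(d['R']).T@np.array(d['t'])-o['tool_pos']))
E
```

```text
Traceback (most recent call last):
  File "h.py", line 31, in plan
    print('t',o['time_s'],'now box',inbox(o['tool_pos']).round(4),'F',o['force'].round(1),'grip',o['grip_width'].round(4))
                                                                                                 ^^^^^^^^^^^^^^^^^^^^^
AttributeError: 'float' object has no attribute 'round'
```

```bash
sed -i "s/o\['grip_width'\].round(4)/round(o['grip_width'],4)/" h.py
python3 - <<'E'
from h import *
plan([-.16,-.005,.20],0,1)
plan([-.16,-.005,.20],0,-1)
d=__import__('pickle').load(open('c0.pkl','rb'))['wrist']
o=env.get_obs();R=Ro.from_euler('xyz',o['tool_rot'],degrees=True)
print('cam in tool',R.inv().apply(-np.array(d['R']).T@np.array(d['t'])-o['tool_pos']))
E
```

```text
t 0.15 now box [-0.5368 -0.4092  0.2217] F [ 0.7 -0.  -0.4] grip 0.0872
tool axes in box frame
 [[-0.    0.99  0.13]
 [ 0.    0.13 -0.99]
 [-1.   -0.   -0.  ]]
shift tool units [ 0.55 10.62 -8.84] rotvec units [-1.44e+00 -0.00e+00 -1.00e-03] deg [-1.728e+02 -0.000e+00 -1.000e-01]
q [68.9 18.4 -4.  83.2  1.3 78.5 -3.3]
t 0.15 now box [-0.5368 -0.4092  0.2217] F [ 0.7 -0.  -0.4] grip 0.0872
tool axes in box frame
 [[-0.    0.99  0.13]
 [ 0.    0.13 -0.99]
 [-1.   -0.   -0.  ]]
shift tool units [ 0.55 10.62 -8.84] rotvec units [ 0.06  -0.001  0.   ] deg [ 7.2 -0.1  0. ]
q [68.9 18.4 -4.  83.2  1.3 78.5 -3.3]
cam in tool [-0.16242971  0.07596799  0.00028831]
```

Request:
drive_tool(
  increments=[
    [[0,0,0],[0.06,0,0]],
    [[0.04,0.63,-0.67],[0,0,0]],
    [[0.04,0.63,-0.67],[0,0,0]],
    [[0.04,0.63,-0.67],[0,0,0]],
    [[0.04,0.63,-0.67],[0,0,0]],
    [[0.04,0.63,-0.67],[0,0,0]],
    [[0.04,0.63,-0.67],[0,0,0]],
    [[0.04,0.63,-0.67],[0,0,0]],
    [[0.04,0.63,-0.67],[0,0,0]],
    [[0.04,0.63,-0.67],[0,0,0]],
  ],
  hand=0.15,
)

```text
time_s: 1.15
tool_pos: [0.4008, -0.3109, 0.2079]
tool_rot: [-80.4, 90.0, -155.7]
force: [0.9, -0.6, -0.2]
grip_width: 0.0503
```

```bash
python3 -c "
from h import *
plan([-.16,-.005,.20],0,-1)"
```

```text
t 1.15 now box [-0.3094 -0.1669  0.2079] F [ 0.9 -0.6 -0.2] grip 0.0503
tool axes in box frame
 [[-0.  1.  0.]
 [-0.  0. -1.]
 [-1. -0.  0.]]
shift tool units [ 0.2   3.74 -4.04] rotvec units [0. 0. 0.] deg [0. 0. 0.]
q [ 50.7   2.2 -16.2 103.7   0.7  74.1 -41. ]
```

Request:
drive_tool(
  increments=[
    [[0.03,0.62,-0.67],[0,0,0]],
    [[0.03,0.62,-0.67],[0,0,0]],
    [[0.03,0.62,-0.67],[0,0,0]],
    [[0.03,0.62,-0.67],[0,0,0]],
    [[0.03,0.62,-0.67],[0,0,0]],
    [[0.03,0.62,-0.67],[0,0,0]],
    [[0,0,0],[0,0,0]],
  ],
)

```text
time_s: 1.85
tool_pos: [0.5055, -0.1128, 0.2009]
tool_rot: [144.5, 89.8, 69.7]
force: [-0.0, 0.1, -0.0]
grip_width: 0.0498
```

```bash
python3 -c "
from h import *
plan([-.16,-.005,.20],0,-1)
plan([-.16,-.005,.15],40,-1)"
```

```text
t 1.85 now box [-0.158  -0.0017  0.2009] F [-0.   0.1 -0. ] grip 0.0498
tool axes in box frame
 [[ 0.    1.    0.01]
 [ 0.    0.01 -1.  ]
 [-1.    0.   -0.  ]]
shift tool units [ 0.02 -0.05  0.08] rotvec units [ 0.005 -0.001 -0.001] deg [ 0.6 -0.1 -0.1]
q [ 37.    4.5 -28.4 102.6   2.   73.4 -66.7]
t 1.85 now box [-0.158  -0.0017  0.2009] F [-0.   0.1 -0. ] grip 0.0498
tool axes in box frame
 [[ 0.    1.    0.01]
 [ 0.    0.01 -1.  ]
 [-1.    0.   -0.  ]]
shift tool units [ 1.27 -0.05  0.09] rotvec units [ 0.004 -0.003  0.332] deg [ 0.5 -0.3 39.9]
q [ 37.    4.5 -28.4 102.6   2.   73.4 -66.7]
```

Request:
drive_tool(
  increments=[
    [[0,0,0.08],[0.005,0,0.06]],
    [[0,0,0],[0,0,0.06]],
    [[0,0,0],[0,0,0.06]],
    [[0,0,0],[0,0,0.06]],
    [[0,0,0],[0,0,0.06]],
    [[0,0,0],[0,0,0.03]],
    [[0,0,0],[0,0,0]],
  ],
)

```text
time_s: 2.55
tool_pos: [0.5019, -0.123, 0.1989]
tool_rot: [90.3, 50.5, 14.1]
force: [-0.1, 0.5, -0.0]
grip_width: 0.0502
```

```bash
python3 -c "
from h import *
plan([-.15,-.005,.12],40,-1)
c=snap('top','top1.png');snap('side','side1.png')"
```

```text
t 2.55 now box [-0.1641 -0.0106  0.1989] F [-0.1  0.5 -0. ] grip 0.0502
tool axes in box frame
 [[ 0.64  0.77 -0.01]
 [-0.01 -0.01 -1.  ]
 [-0.77  0.64 -0.  ]]
shift tool units [ 1.74 -0.98 -0.14] rotvec units [-0.006  0.003  0.004] deg [-0.7  0.3  0.5]
q [ 39.8 -17.1  -9.5 131.5 -44.6  43.7 -19. ]
```

View pics/side1.png

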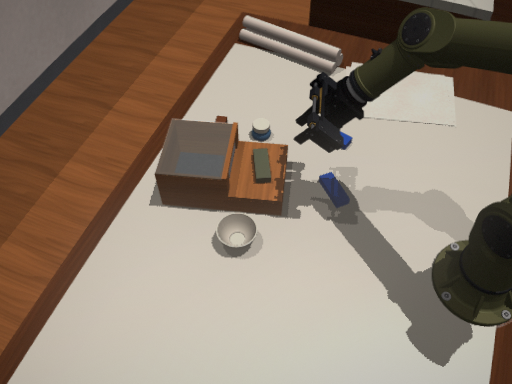

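The side view shows the gripper tilted above the near side of the deck at about (325,115), with the bar at (262,165) undisturbed. J2 is at its limit here, so I'll reduce the tilt for now and tilt again further in.

Request:
drive_tool(
  increments=[
    [[0,0.1,0],[0,0,-0.06]],
    [[0,0.1,0],[0,0,-0.06]],
    [[0,0.1,0],[0,0,-0.05]],
    [[0,0.0,-0.1],[0,0,0]],
    [[0,0,0],[0,0,0]],
  ],
)

```text
time_s: 3.15
tool_pos: [0.514, -0.1148, 0.2074]
tool_rot: [90.2, 70.8, 14.4]
force: [-0.2, -0.1, -0.1]
grip_width: 0.0501
```

```bash
python3 -c "
from h import *
plan([-.14,-.003,.10],20,-1)"
```

```text
t 3.15 now box [-0.1503 -0.0058  0.2074] F [-0.2 -0.1 -0.1] grip 0.0501
tool axes in box frame
 [[ 0.33  0.94 -0.01]
 [-0.   -0.01 -1.  ]
 [-0.94  0.33 -0.  ]]
shift tool units [ 2.62 -0.64 -0.07] rotvec units [-0.003  0.001  0.006] deg [-0.4  0.1  0.8]
q [ 43.2  -8.  -24.4 115.3 -16.4  56.8 -50. ]
```

Request:
drive_tool(
  increments=[
    [[0.5,-0.12,-0.02],[-0.003,0,0.006]],
    [[0.5,-0.12,-0.02],[0,0,0]],
    [[0.5,-0.12,-0.02],[0,0,0]],
    [[0.5,-0.12,-0.02],[0,0,0]],
    [[0.5,-0.12,0],[0,0,0]],
    [[0,0,0],[0,0,0]],
  ],
)

```text
time_s: 3.75
tool_pos: [0.5198, -0.1097, 0.1015]
tool_rot: [90.4, 70.4, 14.8]
force: [-1.0, 0.4, -0.5]
grip_width: 0.0501
```

```bash
python3 -c "
from h import *
plan([-.14,-.003,.070],20,-1)"
```

```text
t 3.75 now box [-0.1434 -0.0023  0.1015] F [-1.   0.4 -0.5] grip 0.0501
tool axes in box frame
 [[ 0.34  0.94 -0.  ]
 [ 0.   -0.01 -1.  ]
 [-0.94  0.34 -0.  ]]
shift tool units [ 0.77 -0.18  0.02] rotvec units [-0.002 -0.     0.003] deg [-0.3 -0.   0.4]
q [ 42.1  -0.9 -25.9 122.4 -15.4  42.5 -49.5]
```

Request:
drive_tool(
  increments=[
    [[0.26,-0.06,0],[0,0,0]],
    [[0.26,-0.06,0],[0,0,0]],
    [[0.26,-0.06,0],[0,0,0]],
    [[0,0,0],[0,0,0]],
  ],
)

```text
time_s: 4.15
tool_pos: [0.5261, -0.1088, 0.0717]
tool_rot: [90.0, 70.2, 14.5]
force: [-0.1, 0.0, -0.1]
grip_width: 0.0502
```

```bash
python3 -c "
from h import *
plan([-.10,-.003,.070],20,-1)
c=snap('side','side2.png');crop(c,140,100,340,250,'side2c.png');c=snap('top','top2.png');crop(c,210,70,380,240,'top2c.png')"
```

```text
t 4.15 now box [-0.1371 -0.003   0.0717] F [-0.1  0.  -0.1] grip 0.0502
tool axes in box frame
 [[ 0.34  0.94 -0.  ]
 [-0.   -0.   -1.  ]
 [-0.94  0.34 -0.  ]]
shift tool units [ 0.35  0.86 -0.  ] rotvec units [-0.002  0.     0.002] deg [-0.2  0.1  0.2]
q [ 41.6   2.3 -26.3 123.4 -14.2  38.  -50.1]
```

View pics/side2c.png

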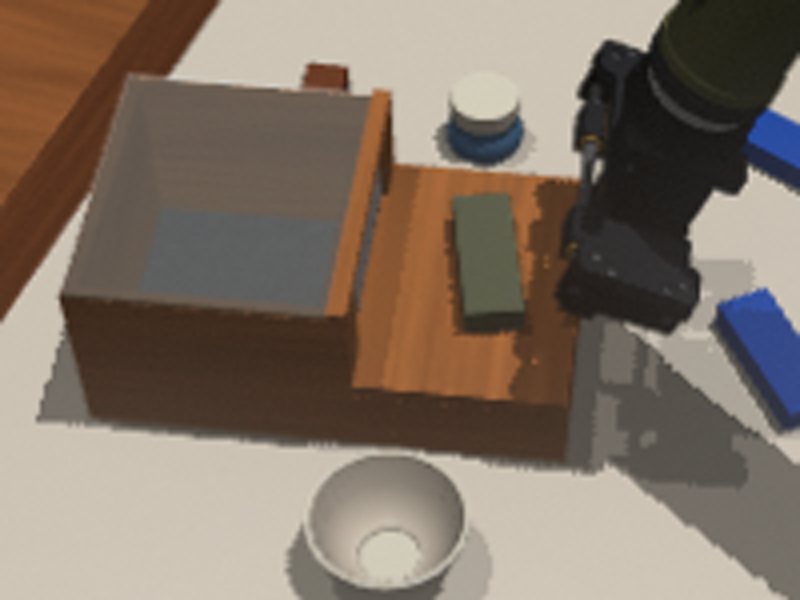

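View pics/top2c.png

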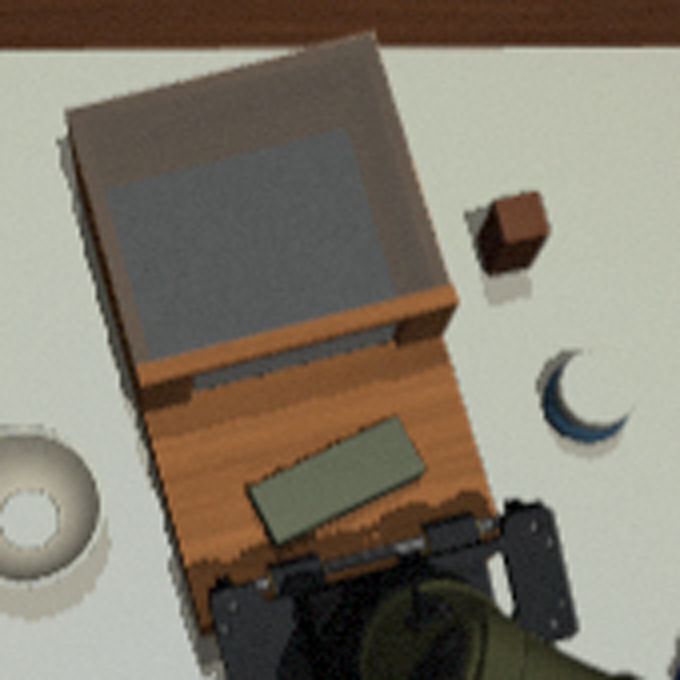

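The fingers now stand behind the bar on the near edge of the deck and have not touched it. I'll start the slow push.

Request:
drive_tool(
  increments=[
    [[0.05,0.117,0],[0,0,0]],
    [[0.05,0.117,0],[0,0,0]],
    [[0.05,0.117,0],[0,0,0]],
    [[0.043,0.117,0],[0,0,0]],
    [[0.043,0.117,0],[0,0,0]],
    [[0.043,0.117,0],[0,0,0]],
    [[0.043,0.117,0],[0,0,0]],
    [[0.043,0.117,0],[0,0,0]],
    [[0.043,0.117,0],[0,0,0]],
    [[0.043,0.117,0],[0,0,0]],
  ],
)

```text
time_s: 5.25
tool_pos: [0.576, -0.0969, 0.0722]
tool_rot: [89.7, 70.1, 14.2]
force: [-1.0, 0.2, -0.4]
grip_width: 0.0502
```

```bash
python3 -c "
from h import *
plan([-.06,-.003,.070],30,-1)
c=snap('side','side3.png');crop(c,140,100,340,250,'side3c.png')"
```

```text
t 5.25 now box [-0.0858 -0.004   0.0722] F [-1.   0.2 -0.4] grip 0.0502
tool axes in box frame
 [[ 0.34  0.94 -0.  ]
 [-0.   -0.   -1.  ]
 [-0.94  0.34  0.  ]]
shift tool units [ 0.27  0.59 -0.03] rotvec units [-0.001  0.001  0.084] deg [-0.2  0.2 10.1]
q [ 38.2   7.9 -27.1 117.9  -8.3  37.4 -57.8]
```

View pics/side3c.png

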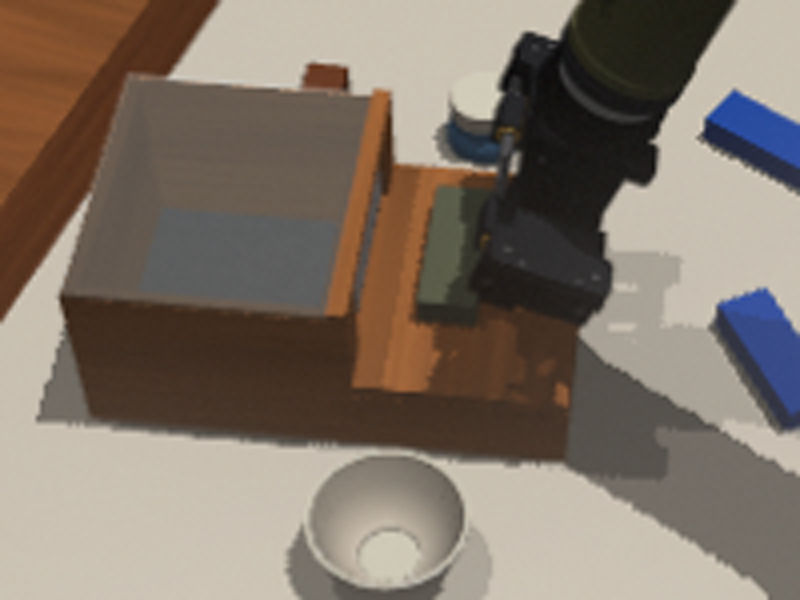

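The bar has squared up against both fingers and is sliding straight, with its near end at about crop (447,310). I'll push on and tilt the tool in gradually.

Request:
drive_tool(
  increments=[
    [[0.043,0.117,0],[0,0,0.017]],
    [[0.047,0.116,0],[0,0,0.017]],
    [[0.051,0.114,0],[0,0,0.017]],
    [[0.055,0.112,0],[0,0,0.017]],
    [[0.059,0.11,0],[0,0,0.017]],
    [[0.063,0.108,0],[0,0,0.017]],
    [[0.066,0.106,0],[0,0,0.017]],
    [[0.07,0.104,0],[0,0,0.017]],
    [[0.073,0.101,0],[0,0,0.017]],
    [[0.077,0.099,0],[0,0,0.017]],
  ],
)

```text
time_s: 6.3
tool_pos: [0.6243, -0.0846, 0.0724]
tool_rot: [89.8, 49.6, 14.2]
force: [-0.4, -0.2, -0.5]
grip_width: 0.0504
```

```bash
python3 -c "
from h import *
plan([-.0,-.003,.072],42,-1)
c=snap('side','side4.png');crop(c,140,100,340,250,'side4c.png');c=snap('top','top4.png');crop(c,210,70,380,240,'top4c.png')"
```

```text
t 6.3 now box [-0.0359 -0.0044  0.0724] F [-0.4 -0.2 -0.5] grip 0.0504
tool axes in box frame
 [[ 0.65  0.76 -0.  ]
 [-0.   -0.   -1.  ]
 [-0.76  0.65  0.  ]]
shift tool units [ 0.59  0.68 -0.04] rotvec units [-0.001  0.002  0.013] deg [-0.1  0.3  1.6]
q [ 55.1   9.5 -40.2 127.  -53.8  17.1 -10. ]
```

View pics/side4c.png

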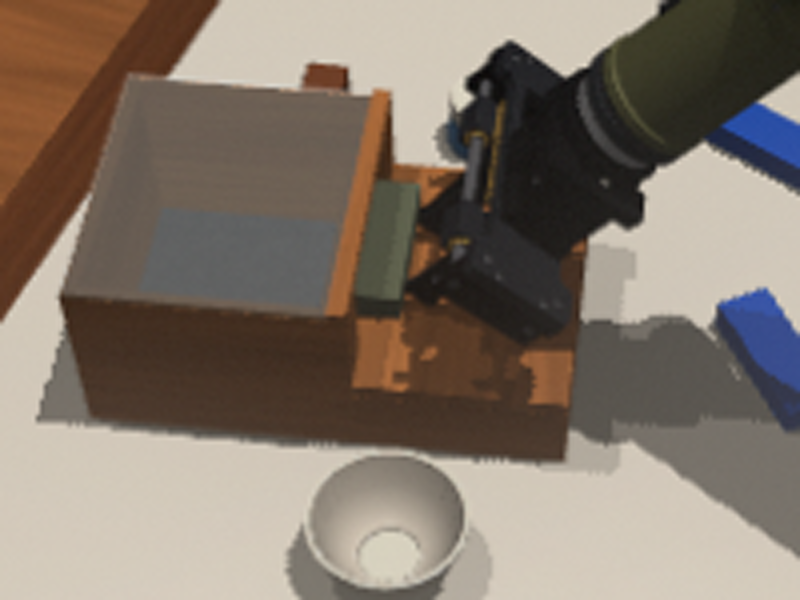

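View pics/top4c.png

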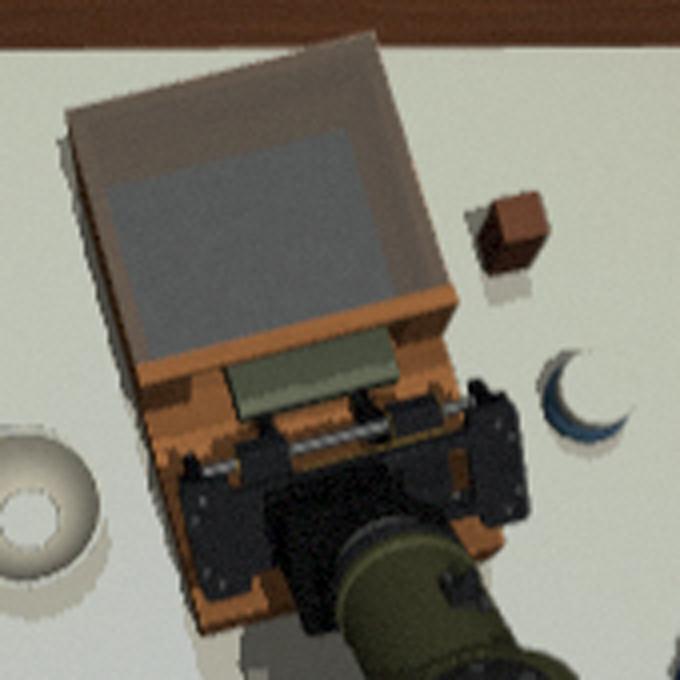

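```bash
python3 -c "
from h import *
import pickle
c=pickle.load(open('c0.pkl','rb'))['top']
T=lambda p:[210+(p[0]+.5)/4-.5,70+(p[1]+.5)/4-.5]
for p in px2plane(c,[T(p) for p in [(241,408),(398,373),(227,370),(388,333)]],.084): print(inbox(p).round(4))
for y in (.065,-.065):
  P=RB.apply([-.012,y,0])+np.r_[BOX,.062]; print((proj(c,P)-[210,70])*4)
"
```

```text
[-0.0189  0.0385  0.084 ]
[-0.0224 -0.0579  0.084 ]
[0.0058 0.0404 0.084 ]
[ 0.003  -0.0591  0.084 ]
[[193.46843742 415.66748925]]
[[398.80401301 362.07748696]]
```

Request:
drive_tool(
  increments=[
    [[0.081,0.095,-0.01],[0,0,0]],
    [[0.081,0.095,-0.01],[0,0,0]],
    [[0.081,0.095,-0.01],[0,0,0]],
    [[0.081,0.095,-0.01],[0,0,0]],
    [[0.081,0.095,-0.01],[0,0,0]],
  ],
)

```text
time_s: 6.9
tool_pos: [0.6485, -0.0758, 0.0725]
tool_rot: [89.8, 49.7, 14.3]
force: [-0.8, 0.2, 0.3]
grip_width: 0.05
```

```bash
python3 -c "
from h import *
plan([.012,-.003,.072],42,-1)
c=snap('side','side5.png');crop(c,140,100,340,250,'side5c.png');c=snap('top','top5.png');crop(c,210,70,380,240,'top5c.png')
T=lambda p:[210+(p[0]+.5)/4-.5,70+(p[1]+.5)/4-.5]
for p in px2plane(c,[T(p) for p in [(147,386),(456,307),(140,366),(452,288)]],.130): print(inbox(p).round(4))
"
```

```text
t 6.9 now box [-0.0103 -0.0019  0.0725] F [-0.8  0.2  0.3] grip 0.05
tool axes in box frame
 [[ 0.65  0.76 -0.  ]
 [-0.   -0.   -1.  ]
 [-0.76  0.65  0.  ]]
shift tool units [0.37 0.42 0.03] rotvec units [-0.001  0.002  0.014] deg [-0.1  0.2  1.7]
q [ 50.5  11.8 -38.  124.4 -48.6  15.4 -16.2]
[-0.0033  0.0912  0.13  ]
[-0.004  -0.0929  0.13  ]
[0.0091 0.0921 0.13  ]
[ 0.0075 -0.0939  0.13  ]
```

View pics/side5c.png

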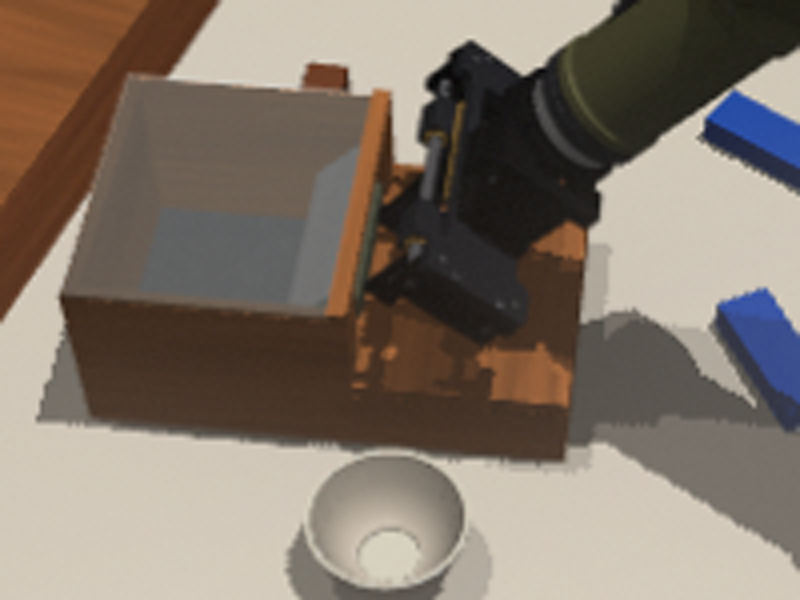

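View pics/top5c.png

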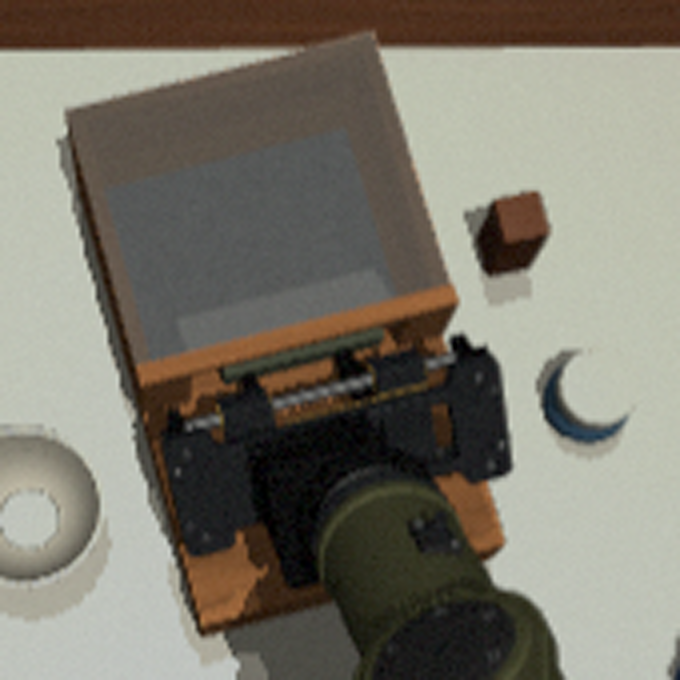

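The side view shows the flap swung in over the bar, a lighter panel at about (320,230), and the bar standing in the opening. I'll push it on over the drop edge.

Request:
drive_tool(
  increments=[
    [[0.081,0.095,0],[0,0,0]],
    [[0.081,0.095,0],[0,0,0]],
    [[0.081,0.095,0],[0,0,0]],
    [[0.081,0.095,0],[0,0,0]],
    [[0,0,0],[0,0,0]],
  ],
)

```text
time_s: 7.5
tool_pos: [0.668, -0.0708, 0.0725]
tool_rot: [89.9, 49.6, 14.3]
force: [0.5, 0.1, -0.0]
grip_width: 0.0503
```

```bash
python3 -c "
from h import *
plan([.018,-.003,.072],42,-1)
c=snap('side','side6.png');crop(c,140,100,340,250,'side6c.png');c=snap('top','top6.png');crop(c,210,70,380,240,'top6c.png')
"
```

```text
t 7.5 now box [ 0.0098 -0.002   0.0725] F [ 0.5  0.1 -0. ] grip 0.0503
tool axes in box frame
 [[ 0.65  0.76 -0.  ]
 [-0.   -0.   -1.  ]
 [-0.76  0.65  0.  ]]
shift tool units [0.14 0.15 0.02] rotvec units [-0.001  0.002  0.014] deg [-0.1  0.2  1.6]
q [ 46.7  13.6 -35.7 122.3 -45.   14.6 -20.4]
```

View pics/side6c.png

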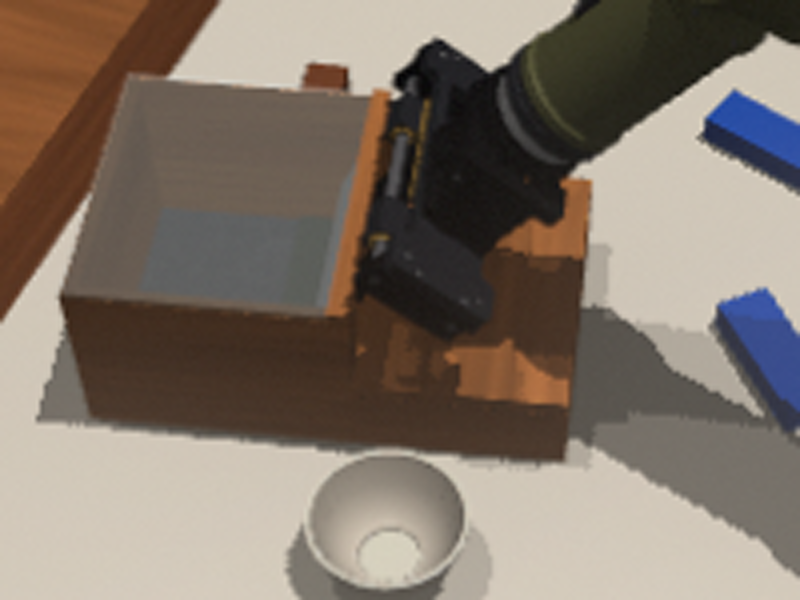

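View pics/top6c.png

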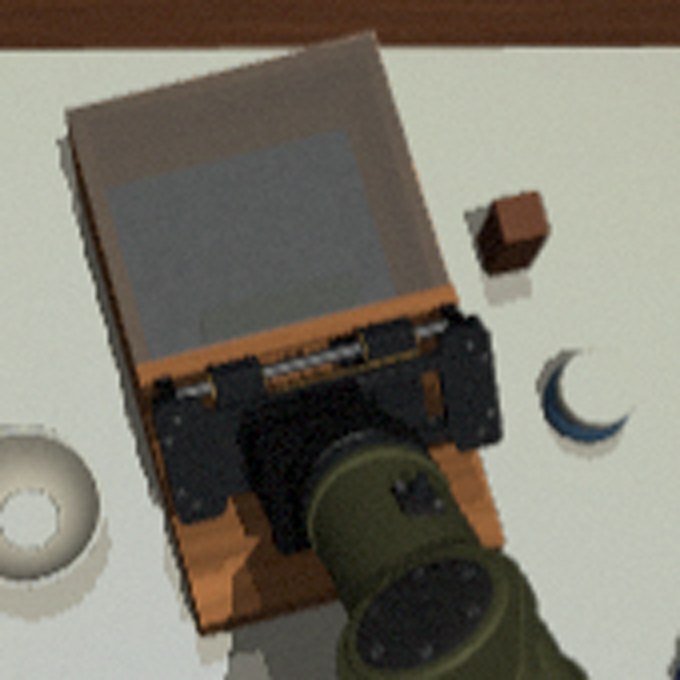

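In both views the bar shows as a faint greenish strip on the bin floor, at side crop (310,250) and top crop (280,310). The flap now rests on the fingers, so I'll draw them back out.

Request:
drive_tool(
  increments=[
    [[-0.13,-0.152,0],[0,0,0]],
    [[-0.13,-0.152,0],[0,0,0]],
    [[-0.13,-0.152,0],[0,0,0]],
    [[-0.13,-0.152,0],[0,0,0]],
    [[-0.13,-0.152,0],[0,0,0]],
    [[-0.13,-0.152,0],[0,0,-0.03]],
    [[-0.12,-0.16,0],[0,0,-0.03]],
    [[-0.11,-0.168,0],[0,0,-0.03]],
    [[-0.1,-0.174,0],[0,0,-0.03]],
    [[0,0,0],[0,0,0]],
  ],
)

```text
time_s: 8.6
tool_pos: [0.5987, -0.089, 0.0738]
tool_rot: [89.6, 63.8, 14.2]
force: [1.3, 0.4, 0.2]
grip_width: 0.0503
```

```bash
python3 -c "
from h import *
plan([-.14,-.003,.20],20,-1)
"
```

```text
t 8.6 now box [-0.0619 -0.0021  0.0738] F [1.3 0.4 0.2] grip 0.0503
tool axes in box frame
 [[ 0.44  0.9  -0.  ]
 [-0.   -0.   -1.  ]
 [-0.9   0.44  0.  ]]
shift tool units [-3.69 -0.36  0.04] rotvec units [-0.     0.002 -0.052] deg [-0.   0.2 -6.2]
q [ 38.2   7.5 -26.3 120.2 -16.4  30.4 -50.2]
```

Request:
drive_tool(
  increments=[
    [[-0.4,-0.1,0],[0,0,-0.01]],
    [[-0.5,-0.1,0],[0,0,-0.02]],
    [[-0.5,-0.1,0],[0,0,-0.02]],
    [[-0.5,-0.1,0],[0,0,0]],
    [[-0.5,-0.1,0],[0,0,0]],
    [[-0.5,-0.1,0],[0,0,0]],
    [[0,0,0],[0,0,0]],
    [[0,0,0],[0,0,0]],
    [[0,0,0],[0,0,0]],
    [[0,0,0],[0,0,0]],
  ],
)

```text
time_s: 9.6
tool_pos: [0.5336, -0.1046, 0.1692]
tool_rot: [90.1, 69.9, 14.6]
force: [0.5, -0.6, -1.0]
grip_width: 0.0501
```

```bash
python3 -c "
from h import *
plan([-.14,-.003,.20],20,-1)
c=snap('side','side7.png');crop(c,140,100,340,250,'side7c.png');c=snap('top','top7.png');crop(c,210,70,380,240,'top7c.png')
"
```

```text
t 9.6 now box [-0.1288 -0.0008  0.1692] F [ 0.5 -0.6 -1. ] grip 0.0501
tool axes in box frame
 [[ 0.34  0.94 -0.  ]
 [-0.   -0.   -1.  ]
 [-0.94  0.34 -0.  ]]
shift tool units [-0.82  0.    0.05] rotvec units [-0.001  0.    -0.001] deg [-0.1  0.  -0.1]
q [ 39.8  -4.4 -23.8 117.1 -15.4  50.5 -51.6]
```

View pics/side7c.png

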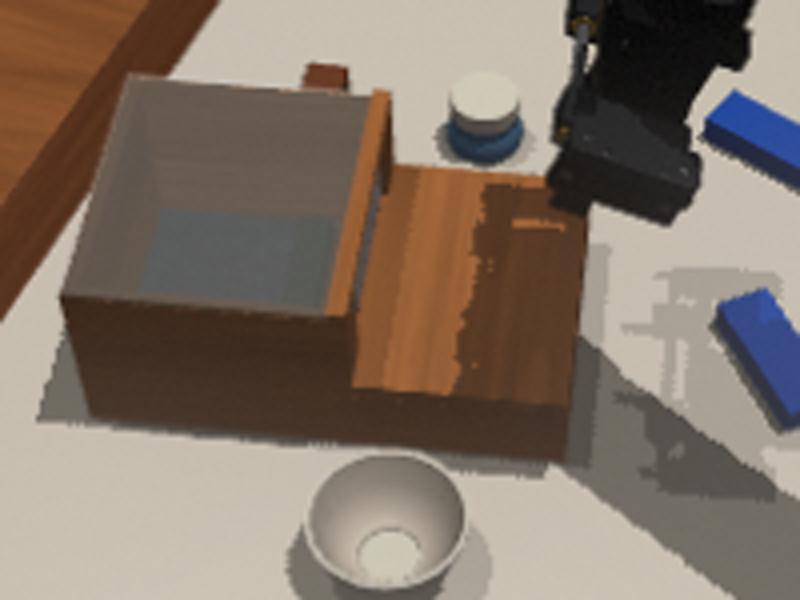

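View pics/top7c.png

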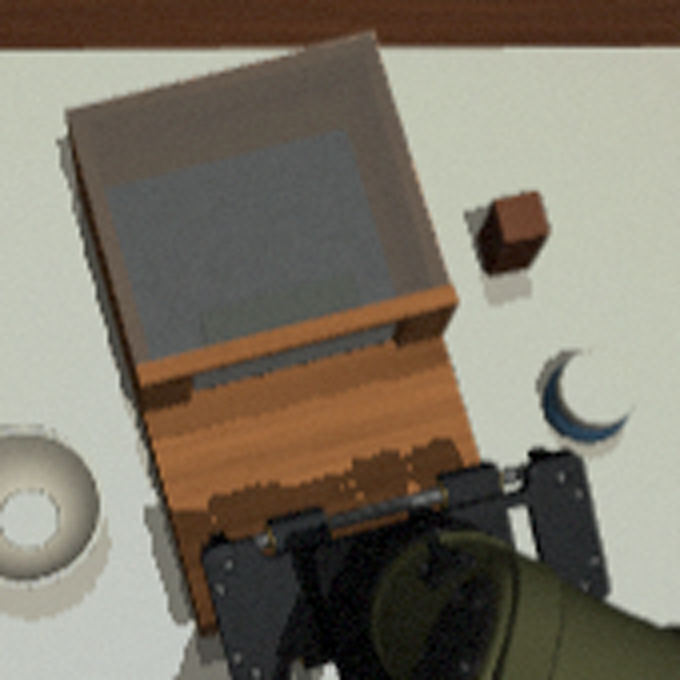

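The arm is clear and the deck is empty, and the flap strip at top crop (290,360) looks like it did at the start. I'll let things settle, then compare frames.

Request:
drive_tool(
  increments=[
    [[0,0,0],[0,0,0]],
    [[0,0,0],[0,0,0]],
    [[0,0,0],[0,0,0]],
    [[0,0,0],[0,0,0]],
    [[0,0,0],[0,0,0]],
    [[0,0,0],[0,0,0]],
    [[0,0,0],[0,0,0]],
    [[0,0,0],[0,0,0]],
    [[0,0,0],[0,0,0]],
    [[0,0,0],[0,0,0]],
  ],
)

```text
time_s: 10.7
tool_pos: [0.5339, -0.1051, 0.1706]
tool_rot: [89.8, 69.9, 14.3]
force: [0.3, 0.4, 0.9]
grip_width: 0.0502
```

```bash
python3 -c "
from h import *
import pickle
d=pickle.load(open('c0.pkl','rb'))
for n,b in (('side',(140,100,310,250)),('top',(210,70,380,240))):
  a=env.read_camera(n); x0,y0,x1,y1=b
  p=cv2.imread('pics/%s7.png'%n)[:,:,::-1].astype(float)
  print(n,'vs 1s ago',np.abs(cv2.blur(a['frame'].astype(float)-p,(3,3)))[y0:y1,x0:x1].max())
  f=a['frame'][y0:y1,x0:x1,::-1].astype(float);g=d[n]['frame'][y0:y1,x0:x1,::-1].astype(float)
  df=np.clip(np.abs(cv2.blur(f-g,(3,3)))*6,0,255)
  en=np.clip(f*1.8,0,255)
  im=np.hstack([en,df]).astype(np.uint8)
  cv2.imwrite('pics/%s8.png'%n,cv2.resize(im,None,fx=2.3,fy=2.3,interpolation=cv2.INTER_CUBIC))
"
```

```text
side vs 1s ago 36.22222222222222
top vs 1s ago 28.0
```

View pics/side8.png

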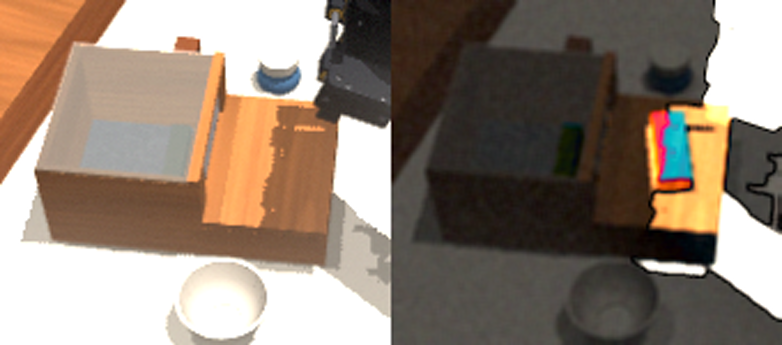

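View pics/top8.png

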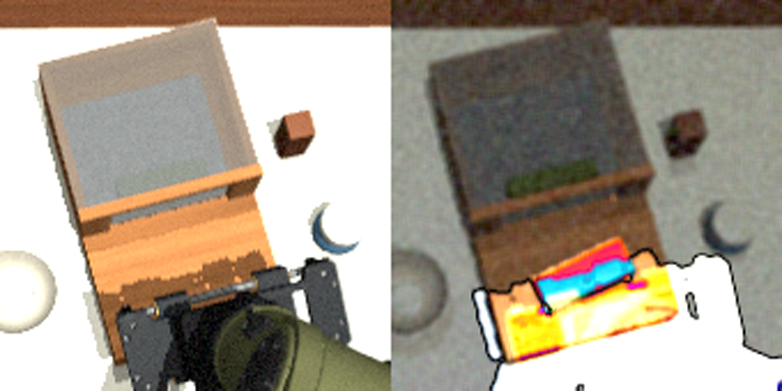

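The difference images against the start show a bar-shaped change on the bin floor, at side (567,150) and top (550,180), plus changes where the bar used to lie and where the arm and its shadow are. The flap area and the three bystanders are unchanged, so I'm handing in.

```bash
python3 -c "
from cell import env
print(env.sign_off())"
```

```text
the job is handed in; nothing more can be done
None
```

The bar is in the bin and the flap looks shut. I handed the job in at about 10.8 s of the 48 s allowed; the hand-in reports no verdict.

**What I did:** I set the fingers to about 50 mm open and put them behind the grey-green bar. Pushing slowly along the deck squared the bar up against both fingers. I tilted the tool to about 40° on the way so the fingers could reach in under the lintel. The bar went through the flap and over the drop edge, and I drew the fingers back out and raised them clear.

**Last checks:**
- **Bar:** a bar-shaped strip shows on the bin floor just behind the flap, in both the top and side views. The deck is empty.
- **Flap:** its area looks the same as in the starting pictures. I judged this from the images, since there is no reading of the flap angle.
- **Bystanders:** the bowl, jar and seal stone match the starting pictures.
- **Forces:** the force readings at the end of each move were about 1 N or less, apart from 1.3 N after drawing the fingers out.

**Did not go cleanly:**
- **Joint limit:** the first try at tilting, high above the deck, brought joint 2 to -17.1°, just inside its -17.29° limit. I backed off and tilted further in instead.
- **Off centre:** the bar entered the opening about 9 mm off centre, leaving roughly 6 mm to the side wall.
- **Inconclusive check:** comparing frames one second apart, to confirm everything was still, gave differences of up to 36 grey levels. I put that down to the arm's edges and did not check it separately.

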